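Push the food processor and the container stack back against the ledge

TASK

Clear the front of the counter by pushing only: push the food processor back by its motor base until its back is flat against the raised ledge, and push the stack of containers, by the lower one, so that it too stands flat against the ledge and right up against the processor's side. Do not lift or tip anything, keep off the processor's bowl and the upper container, which must stay on top of the lower one, and leave the tongs, the spatula and the pepper mill where they are.

Things in the scene. Friction and masses are not known exactly. Their poses are not given: they have to be found in the camera images.
- ledge: Fixed white quartz upstand with an oak cap along the far side of the counter, 1300 mm long, 100 mm high, 120 mm deep, upright flat front face. Origin: middle of the foot of its front face, on the counter (z 0). x points away from the robot, into the ledge; y runs along the face to the robot's left. Stands up to 0.05 rad askew.
- processor: Squat food processor, 0.75 to 0.95 kg, loose; a push of 6 to 13 N (20 N briefly) slides it. Grey motor base 165 mm deep (x) by 156 mm wide (y), flat upright sides 6 to 58 mm up; its front 48 mm is a low apron with black pads (60 mm high), behind it a deck 72 mm high bears the bowl. Origin: centre of the base, on the counter. x points to its flat back, -x to the apron (robot side), y to its left.
- bowl: The processor's clear bowl with black lid and feed tube, fixed on the base, not to be touched: from 72 mm up, 100 mm across at the bottom, 116 at the top; lid 120 mm across, 150 to 162 mm up; tube to 197 mm; black handle at the rear left, inside the base's outline. Origin: on the counter under the bowl's axis, 22 mm from the base's centre towards its back.
- lower_container: Lower, larger clear snap-lid container, loose, 0.18 to 0.29 kg: 160 mm (x) by 110 mm (y) over the lid, 48 mm high; the lid's edge fills the top 10 mm, the walls below stand 4 mm farther in. Origin: centre of its underside, on the counter. +x end faces the ledge. Stands left or right of the processor. A 3 mm rim on its lid keeps the upper container in place.
- upper_container: Upper, smaller clear snap-lid container, loose, about 0.1 kg, 120 mm (x) by 80 mm (y), 42 mm high, standing inside the rim on the lower one's lid with 2 mm of play, its top 90 mm above the counter. Origin: centre of its underside. Not to be touched.
- processor_back_left (a point): Point on the flat back of the processor's base, 70 mm left (+y) of the middle, 30 mm up, 82.5 mm from the origin along x.
- processor_back_right (a point): The same, 70 mm to the right (-y).
- container_back_left (a point): Point on the ledge-side (+x) edge of the lower container's lid, 50 mm left (+y) of the middle, 43 mm up, 80 mm from the origin along x.
- container_back_right (a point): The same, 50 mm to the right (-y).
- pepper_mill: Bystander: dark wooden pepper mill, 54 mm across, 152 mm high, standing loose on the other side of the processor from the containers. Origin: centre of its foot.
- tongs: Bystander: steel kitchen tongs lying on the counter near its front, about 255 mm long (x, tips to +x), 50 mm wide, 22 mm high. Origin: near the middle, on the counter.
- spatula: Bystander: black spatula lying on the counter near its front, 270 mm long (x), under 30 mm high. Origin: near the middle, on the counter.

How it is judged:
By the outcome, as a careful person would: the job done as asked, in the order asked, and still so for the second after the job is handed in, with the robot touching nothing.
It also fails if it takes over 70 s, if anything falls off the work surface, if the arm or the gripper's body presses on something with over 40 N, if the wrist force passes 120 N, or if a joint passes its speed limit or range.

ROBOT

A 6-joint arm with a two-finger parallel gripper is mounted at the origin on the work surface. World frame = base frame: x ahead of the robot, y to its left, z up, the work surface at z = 0. Lengths are in m, angles in rad, forces in N, time in s.
With the tool pointing down it reaches from about 0.3 to 0.775 m from the base axis. Payload 14.6 kg.
Tool frame: the origin (TCP) lies at the very end of the fingers, on their centre line; the grasp point (between the pads) lies 19 mm behind it; z points along the fingers, y is the line along which they close (so a half turn about z gives the same grasp; the last joint's range is limited). The gripper opens to 94 mm and grips with 3 to 60 N. Pads are 16 mm wide; open, the fingers measure 119 mm over their backs; the gripper's body (75 mm by 177 mm) begins 78 mm behind the grasp point.
Start: joints at [-1.239, 0.3, 1.521, -0, 1.321, -0.067], TCP at [0.214, -0.507, 0.205] pointing down, gripper open.
Joint ranges: [-3.03, 3.03], [-0.79, 2.21], [0.23, 2.52], [-1.04, 4.18], [0, 3.07], [-2.55, 2.55]. Speed limits (rad/s): [2.22, 2.22, 2.57, 3.14, 3.14, 3.14].

INTERFACE

Orientations are given as [roll, pitch, yaw] about the fixed x, y, z axes, in that order (R = Rz(yaw) Ry(pitch) Rx(roll)).
In Python, from station import ctrl gives the robot as it stands.
- The arm moves only by the shell command python3 -m pendant 'ROWS' [OPENING] [FORCE]. ROWS is JSON, a list of rows, each a list of 2 entries, a list of its own where there are three numbers: the shift along the world's x, y, z in cm, then the turn about the world's z in rad. A call has 1 to 20 rows; each row shifts and turns the commanded pose from where the row before left it; what a row does not reach is not made up. A row lasts 1/12 s, in which the tool goes at most 41.7 mm and 7.16 degrees, less where a joint would pass 70% of its speed; a pose out of reach is approached as far as the arm can. A call is refused whole if a number of a shift passes 4.17 or a number of a turn 0.125, either way. A call with a gripper value outside its range is refused whole. OPENING is the opening, from 0 (shut) to 1 (fully open), set as the call begins (- or left out, the last holds). The fingers move at their own pace and stop on an object; FORCE is the grip in N (left out, the last holds). Time passes only in rows, so rows that do not move let the fingers close. It gives the time, the measured TCP pose, the force, the opening and the grip force at its end, in the units of the state.
- ctrl.get_obs(): the state, without advancing time (a new reading comes with each control period).
- ctrl.camera(name): name is "scene" or "top" or "wrist"; returns a dict with "color" (480x640x3 uint8, red, green, blue), "intrinsics" (3x3 intrinsics, pixels), "camera_from_world" (4x4, takes a point from world to camera coordinates). Camera axes: x right, y down, z forward; pixel columns grow to the right and rows downward; lengths in m; the calibration is good to about 2 mm. A picture is of the moment at which its call begins. There is no depth.
- ctrl.hand_in(): hands the job in; it is judged then, once.
The state is a dict: "time_s": time; "qpos": joint angles; "joint_vel": joint speeds; "tau": joint torques, N m; "ee_pos": TCP position; "eef_rot": TCP orientation; "force": force on the tool from outside, world axes, zero at the start; "moment": the same for the moment, N m; "grip_width": finger opening in m; "grip_force": force on a finger pad.
Only numpy, scipy, OpenCV 4.12 (cv2) and the standard library are available. Lean on these libraries where they do the work, as an engineer would, in place of code of your own. Each camera call takes 0.05 s, during which the arm holds its last target. There are 200 camera calls.

## Working session

There is one attempt and no reset: what is moved stays moved. The work goes in short steps, Python scripts to look and compute and a shell command to move; the robot and the scene stay as the last step left them, time stands still between calls to the robot, and variables do not carry over. Pictures are saved under pics/ and viewed, at most 10 in all, crops included, and the job is handed in when it is done.

```bash
ls; mkdir -p pics
cat > h.py <<'E'
import numpy as np, cv2
from station import ctrl
def ray(c,u,v):
    K=np.array(c["intrinsics"]);T=np.array(c["camera_from_world"])
    d=T[:3,:3].T@np.linalg.solve(K,[u,v,1]);o=-T[:3,:3].T@T[:3,3]
    return o,d
def plane(c,u,v,z):
    o,d=ray(c,u,v);return (o+d*(z-o[2])/d[2]).round(4)
def proj(c,p):
    K=np.array(c["intrinsics"]);T=np.array(c["camera_from_world"])
    q=K@(T[:3,:3]@np.array(p)+T[:3,3]);return (q[:2]/q[2]).round(1)
def snap(n,f):
    c=ctrl.camera(n);cv2.imwrite("pics/"+f,c["color"][:,:,::-1]);np.save("pics/"+f[:-4]+".npy",c,allow_pickle=True);return c
def load(f): return np.load("pics/"+f+".npy",allow_pickle=True).item()
E
python3 - <<'E'
from h import *
for n in("top","scene"):
    c=snap(n,n+"0.png");o,d=ray(c,320,240);print(n,o,d)
E
```

```text
pics
top [0.42910312 0.00416887 1.23983289] [ 0.070971    0.00647816 -0.99748337]
scene [0.97263788 0.70004443 0.71776096] [-0.40320869 -0.67584269 -0.61752367]
```

View pics/top0.png

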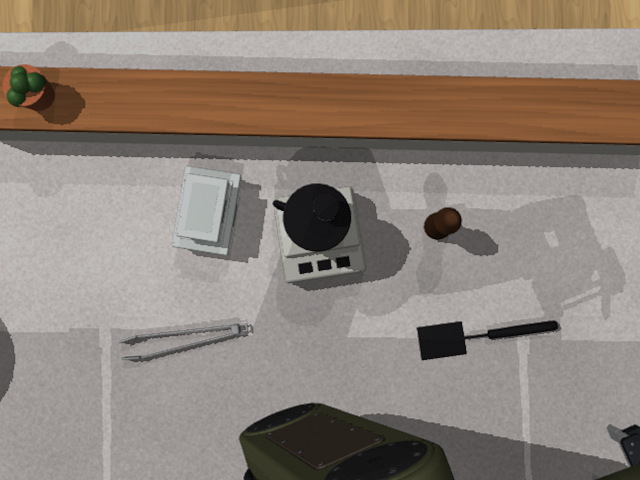

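View pics/scene0.png

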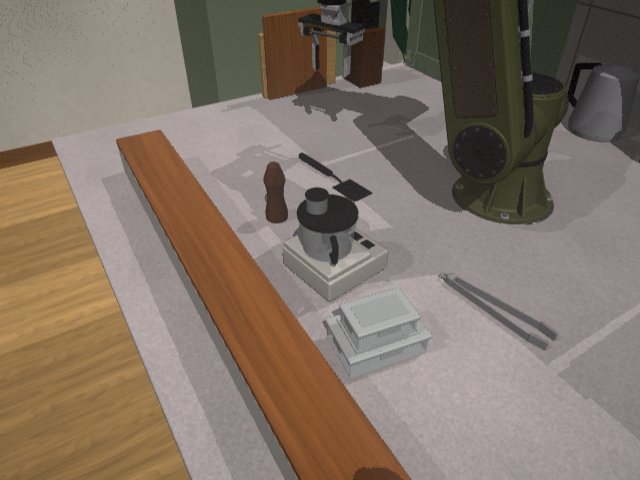

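The top view has the ledge's front edge at about row 130–143, the stack at (207,212), and the processor base at (320,235) with its apron towards the robot. The mill is at (437,227), the tongs at (190,342) and the spatula at (490,337). I'll enlarge it to read the corners.

Run:
```python
from h import *
im=cv2.imread("pics/top0.png")[125:293,165:377]
b=cv2.resize(im,None,fx=3.5,fy=3.5,interpolation=cv2.INTER_CUBIC)
for i in range(0,212,20): cv2.putText(b,str(165+i),(int(i*3.5),10),0,.35,(0,0,255)); cv2.line(b,(int(i*3.5),12),(int(i*3.5),18),(0,0,255))
for i in range(0,168,20): cv2.putText(b,str(125+i),(0,int(i*3.5)+4),0,.35,(0,0,255))
cv2.imwrite("pics/top0c.png",b)
c=load("top0")
hsv=cv2.cvtColor(c["color"],cv2.COLOR_RGB2HSV)
m=((hsv[...,0]<20)&(hsv[...,1]>100)&(hsv[...,2]>60)).astype(np.uint8); m[:60]=0
us=np.arange(100,630,10);vs=[np.where(m[:160,u])[0].max()+.5 for u in us]
k,b0=np.polyfit(us,vs,1);print(k,b0,np.abs(vs-(k*us+b0)).max())
for z in(.1,): print(plane(c,100,k*100+b0,z),plane(c,630,k*630+b0,z))
print("mill",proj(c,[.55,-.2,0]))
```

```text
0.023109175939364582 128.67126269956458 0.6460248347040647
[0.7151 0.4217 0.1   ] [ 0.6876 -0.5598  0.1   ]
mill [426.4 223.4]
```

View pics/top0c.png

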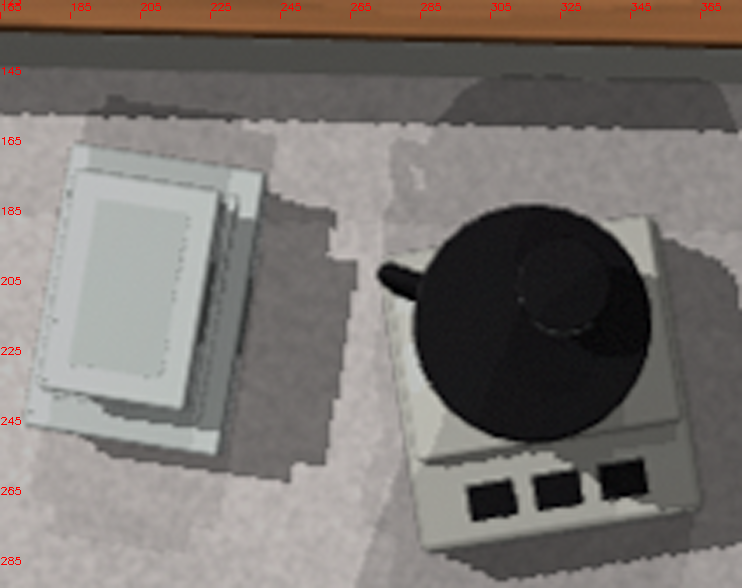

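Run:
```python
from h import *
c=load("top0")
P=lambda x,y,z:plane(c,165+x/3.5,125+y/3.5,z)[:2]
print("cont");C=[P(*q,.045) for q in((72,145),(264,172),(216,455),(25,425))]
for q in C:print(q)
C=np.array(C);print(C.mean(0),np.linalg.norm(np.roll(C,-1,0)-C,axis=1)); d=C[0]+C[1]-C[2]-C[3];print("yaw",np.arctan2(d[1],d[0]), [np.arctan2(*(e[::-1])) for e in (C[0]-C[3],C[1]-C[2])], (C[0]-C[1]))
B=P(652,216,.072);L=P(422,461,.072);R=P(682,420,.072)
print("proc",B,L,R,np.linalg.norm(B-R),np.linalg.norm(L-R))
e=L-R;yaw=np.arctan2(-e[0],e[1]);f=B-R;print("yaw",yaw,np.arctan2(f[1],f[0]))
F1=P(425,550,0.01);F2=P(700,508,.01);print("front",F1,F2,np.linalg.norm(F1-F2))
for z in(.06,.006):
  F1=P(425,550,z);F2=P(700,508,z);print("front",F1,F2)
print("ledge foot face: normal yaw",np.arctan2(-(.7151-.6876)*-1*-1, .9815))
for n,u,v in(("tongs tip",252,329),("tongs",122,342),("tongs",125,360),("spat",417,326),("spat",465,322),("spat",466,353),("spat",421,359),("mill?",430,232)):print(n,plane(c,u,v,.01))
```

```text
cont
[0.6582 0.2731]
[0.6426 0.1661]
[0.4856 0.1915]
[0.5024 0.297 ]
[0.5722   0.231925] [0.10813122 0.15904138 0.10682926 0.15762249]
yaw -0.15632278125942656 [np.float64(-0.1522152169041092), np.float64(-0.16039369981325274)] [0.0156 0.107 ]
proc [ 0.613  -0.0476] [0.4809 0.0765] [ 0.5026 -0.0631] 0.11148277893917063 0.14127650193857436
yaw 0.15420997721969903 0.13948680936658112
front [0.4334 0.0785] [ 0.4568 -0.0764] 0.1566574926391968
front [0.4333 0.0755] [ 0.4557 -0.0732]
front [0.4335 0.0788] [ 0.4569 -0.0767]
ledge foot face: normal yaw -0.028011011007297405
tongs tip [0.3417 0.146  0.01  ]
tongs [0.3165 0.4018 0.01  ]
tongs [0.2815 0.3952 0.01  ]
spat [ 0.3474 -0.1774  0.01  ]
spat [ 0.3551 -0.2712  0.01  ]
spat [ 0.2951 -0.2721  0.01  ]
spat [ 0.2835 -0.1844  0.01  ]
mill? [ 0.5319 -0.2053  0.01  ]
```

Run:
```python
from h import *
o=ctrl.get_obs();print({k:np.round(o[k],3) for k in("time_s","ee_pos","eef_rot","grip_width","force")})
c=load("top0");g=c["color"].astype(int).sum(2)
for u in(150,250,420,600):
    print(u,[int(x) for x in g[136:156,u]])
```

```text
{'time_s': np.float64(0.1), 'ee_pos': array([ 0.213, -0.507,  0.205]), 'eef_rot': array([-3.141, -0.   ,  0.399]), 'grip_width': np.float64(0.094), 'force': array([-0.122,  0.237,  0.052])}
150 [221, 224, 222, 222, 223, 221, 219, 248, 275, 280, 280, 287, 285, 281, 284, 279, 286, 299, 302, 292]
250 [197, 224, 223, 225, 221, 221, 224, 219, 224, 220, 274, 290, 284, 284, 291, 303, 307, 301, 294, 287]
420 [271, 239, 137, 69, 207, 230, 220, 222, 221, 219, 224, 219, 221, 217, 270, 291, 291, 300, 301, 291]
600 [267, 272, 261, 267, 277, 269, 167, 80, 198, 228, 224, 224, 224, 223, 221, 221, 223, 219, 253, 287]
```

```bash
python3 -m pendant '[[[1.5,4.1,0],0],[[1.5,3.8,0],0],[[1.5,3.8,0],0],[[1.5,3.8,0],0],[[1.5,3.8,0],0],[[1.5,3.8,0],0],[[1.5,3.8,0],0],[[1.5,3.8,0],0]]' 1
```

```text
time_s: 0.77
ee_pos: [0.3329, -0.1998, 0.2054]
eef_rot: [3.142, -0.0, 0.398]
force: [1.8, -0.8, -0.5]
grip_width: 0.094
grip_force: 0.0
```

```bash
python3 - <<'E'
from h import *
c=load("top0")
A=np.array([plane(c,u,v,0)[:2] for u,v in((150,143.2),(250,145.9),(420,150),(600,154))]);print(A,np.polyfit(A[:,1],A[:,0],1))
E
python3 -m pendant '[[[0.8,3.5,0],-0.107],[[0.8,3.5,0],-0.107],[[0.8,3.5,0],-0.107],[[0.8,3.5,0],-0.105],[[0.8,3.5,0],0],[[0.8,3.5,0],0],[[0,0,0],0],[[0,0,-3.5],0],[[0,0,-3.5],0],[[0,0,-3.5],0],[[0,0,-3.5],0],[[0,0,-3.0],0],[[0,0,0],0],[[0,0,0],0]]'
```

```text
[[ 0.7146  0.356 ]
 [ 0.7082  0.1532]
 [ 0.6983 -0.1893]
 [ 0.6887 -0.5489]] [0.02855051 0.70408452]
time_s: 1.93
ee_pos: [0.3782, -0.0032, 0.0353]
eef_rot: [-3.141, 0.003, 0.007]
force: [0.1, -0.9, 0.3]
grip_width: 0.094
grip_force: 0.0
```

```bash
python3 -m pendant '[[[1,1.3,0],-0.036],[[1.5,0,0],0],[[1.5,0,0],0],[[0.4,0,0],0],[[0.3,0,0],0],[[0.3,0,0],0],[[0.3,0,0],0],[[0.3,0,0],0],[[0.3,0,0],0],[[0.3,0,0],0],[[0.3,0,0],0],[[0.3,0,0],0],[[0.3,0,0],0],[[0.3,0,0],0]]'; python3 -c "
from h import *
snap('top','top1.png')"
```

```text
time_s: 3.1
ee_pos: [0.4522, 0.01, 0.0369]
eef_rot: [-3.141, 0.001, -0.029]
force: [-7.0, 2.4, 3.3]
grip_width: 0.0939
grip_force: 3.1
```

View pics/top1.png

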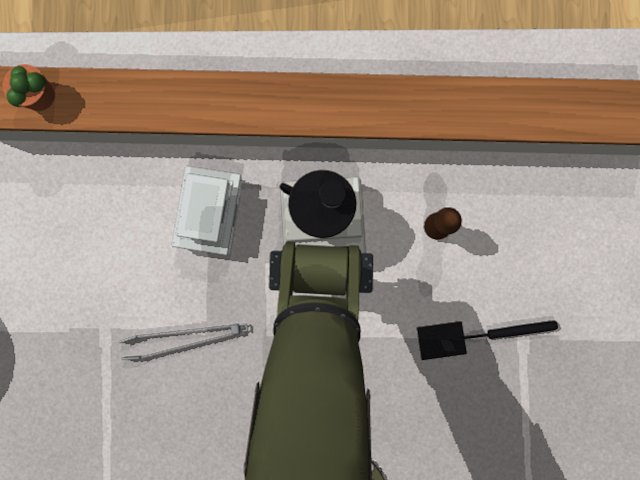

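The processor has turned nearly square (base centre about (322,208)), with both fingers on the apron and nothing else moved. I'll continue.

```bash
python3 -m pendant '[[[0.4,-0.01,0],0],[[0.4,-0.01,0],0],[[0.4,-0.01,0],0],[[0.4,-0.01,0],0],[[0.4,-0.01,0],0],[[0.4,-0.01,0],0],[[0.4,-0.01,0],0],[[0.4,-0.01,0],0],[[0.4,-0.01,0],0],[[0.4,-0.01,0],0],[[0.4,-0.01,0],0],[[0.4,-0.01,0],0],[[0.4,-0.01,0],0],[[0.4,-0.01,0],0],[[0.4,-0.01,0],0],[[0.3,-0.01,0],0],[[0.3,-0.01,0],0]]'; python3 -m pendant '[[[0.1,0,0],0],[[0.1,0,0],0],[[0.1,0,0],0]]'
```

```text
time_s: 4.57
ee_pos: [0.5183, 0.0081, 0.0368]
eef_rot: [-3.142, 0.001, -0.029]
force: [-7.3, 0.3, 3.0]
grip_width: 0.094
grip_force: 3.3
time_s: 4.82
ee_pos: [0.5211, 0.0081, 0.0368]
eef_rot: [3.142, 0.001, -0.029]
force: [-7.6, -0.3, 5.2]
grip_width: 0.0941
grip_force: 3.8
```

```bash
python3 -m pendant '[[[0.1,0,0],0],[[0.1,0,0],0],[[0.1,0,0],0],[[0.1,0,0],0]]'; python3 -m pendant '[[[0.1,0,0],0],[[0.1,0,0],0]]';python3 -m pendant '[[[0.1,0,0],0],[[0.1,0,0],0]]'; python3 -m pendant '[[[0.1,0,0],0],[[0.1,0,0],0]]'
```

```text
time_s: 5.15
ee_pos: [0.5251, 0.0081, 0.0368]
eef_rot: [3.142, 0.001, -0.029]
force: [-7.1, -0.0, 3.9]
grip_width: 0.0941
grip_force: 3.7
time_s: 5.32
ee_pos: [0.5272, 0.0081, 0.0368]
eef_rot: [3.142, 0.001, -0.029]
force: [-7.2, 0.3, 4.0]
grip_width: 0.0939
grip_force: 3.7
time_s: 5.48
ee_pos: [0.5292, 0.0081, 0.0368]
eef_rot: [3.142, 0.001, -0.029]
force: [-7.5, 0.2, 3.1]
grip_width: 0.0942
grip_force: 3.7
time_s: 5.65
ee_pos: [0.5306, 0.0081, 0.0368]
eef_rot: [3.142, 0.002, -0.029]
force: [-17.7, -0.5, 12.9]
grip_width: 0.094
grip_force: 9.0
```

```bash
python3 -m pendant '[[[0.06,0,0],0],[[0,0,0],0],[[0,0,0],0]]'; python3 -m pendant '[[[-1,0,0],0],[[-2,0,0],0],[[-3,0,0],0],[[-3,0,0],0],[[-3,0,0],0],[[0,3,3.5],0],[[0,3,3.5],0],[[0,4,3.5],0],[[0,4,3.5],0],[[0,4,2],0],[[0,4,0],0],[[0,0,0],0],[[0,0,0],0]]'
python3 - <<'E'
from h import *
c=snap("top","top2.png")
im=cv2.imread("pics/top2.png")[130:270,165:377]
b=cv2.resize(im,None,fx=3.7,fy=3.7,interpolation=cv2.INTER_CUBIC)
for i in range(0,212,20): cv2.putText(b,str(165+i),(int(i*3.7),10),0,.35,(0,0,255)); 
cv2.imwrite("pics/top2c.png",b)
E
```

```text
time_s: 5.9
ee_pos: [0.5305, 0.0081, 0.0368]
eef_rot: [3.141, 0.004, -0.029]
force: [-17.6, -0.5, 10.6]
grip_width: 0.0939
grip_force: 8.6
time_s: 6.98
ee_pos: [0.4121, 0.2037, 0.1734]
eef_rot: [-3.141, -0.002, -0.026]
force: [-0.5, -0.8, -0.3]
grip_width: 0.0941
grip_force: 0.0
```

View pics/top2c.png

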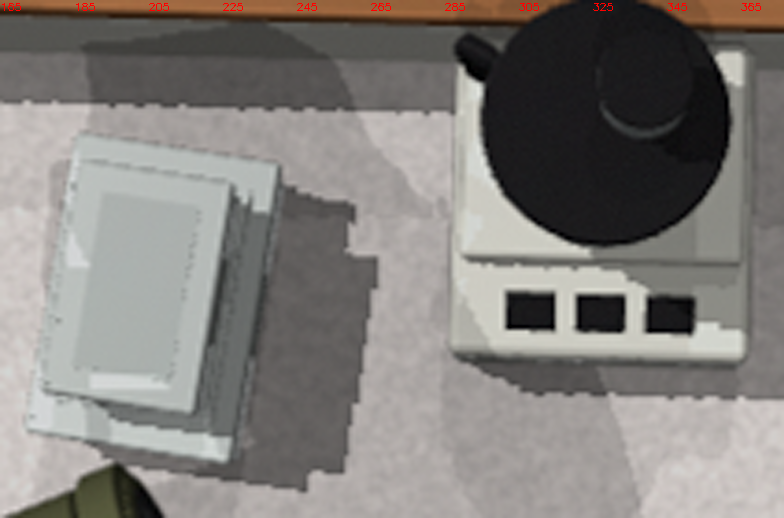

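The processor now looks parallel to the ledge, with deck-front corners at about (290,199) and (366,202). Its left side is at u≈288, and the stack is unmoved. I'll measure it.

Run:
```python
from h import *
c=load("top2")
P=lambda x,y,z:plane(c,165+x/3.7,130+y/3.7,z)[:2]
for n,q in(("deckL",(461,257,.072)),("deckR",(742,265,.072)),("frontL",(453,356,.01)),("frontR",(745,361,.01)),("backR",(748,48,.072)),("backL?",(458,50,.072)),("backR foot",(748,48,.06))):print(n,P(*q))
```

```text
deckL [0.5891 0.0691]
deckR [ 0.5846 -0.0743]
frontL [0.5442 0.0767]
frontR [ 0.5411 -0.0797]
backR [ 0.6966 -0.0781]
backL? [0.6962 0.0708]
backR foot [ 0.6994 -0.079 ]
```

```bash
python3 -m pendant '[[[1.4,1.6,0],0],[[1.4,1.6,0],0],[[0,0,0],0],[[0,0,-3.5],0],[[0,0,-3.5],0],[[0,0,-3.5],0],[[0,0,-2.5],0],[[0,0,-1.5],0],[[0,0,0],0],[[0,0,0],0]]'; python3 -m pendant '[[[1,0,0],0],[[0.5,0,0],0],[[0.4,0,0],0],[[0.3,0,0],0],[[0.3,0,0],0],[[0.3,0,0],0],[[0.3,0,0],0],[[0.3,0,0],0],[[0.3,0,0],0],[[0.3,0,0],0],[[0.3,0,0],0],[[0.3,0,0],0]]'
```

```text
time_s: 7.87
ee_pos: [0.4404, 0.2333, 0.0276]
eef_rot: [3.141, 0.001, -0.03]
force: [-0.4, 0.3, -0.0]
grip_width: 0.0938
grip_force: 0.0
time_s: 8.87
ee_pos: [0.4867, 0.2345, 0.0272]
eef_rot: [-3.142, 0.0, -0.029]
force: [0.1, 0.9, 0.0]
grip_width: 0.0937
grip_force: 0.0
```

```bash
python3 -m pendant '[[[0.3,0,0],0],[[0.3,0,0],0],[[0.3,0,0],0],[[0.3,0,0],0],[[0.3,0,0],0],[[0.3,0,0],0],[[0.3,0,0],0],[[0.3,0,0],0],[[0.3,0,0],0],[[0.3,0,0],0],[[0.3,0,0],0],[[0.3,0,0],0],[[0.2,0,0],0],[[0.2,0,0],0],[[0,0,0],0]]';  python3 - <<'E'
from h import *
c=snap("top","top3.png")
im=cv2.imread("pics/top3.png")[130:270,165:377]
b=cv2.resize(im,None,fx=3.7,fy=3.7,interpolation=cv2.INTER_CUBIC)
cv2.imwrite("pics/top3c.png",b)
E
```

```text
time_s: 10.12
ee_pos: [0.5268, 0.2344, 0.0272]
eef_rot: [3.142, -0.0, -0.029]
force: [-0.8, 0.0, -0.1]
grip_width: 0.0938
grip_force: 0.3
```

View pics/top3c.png

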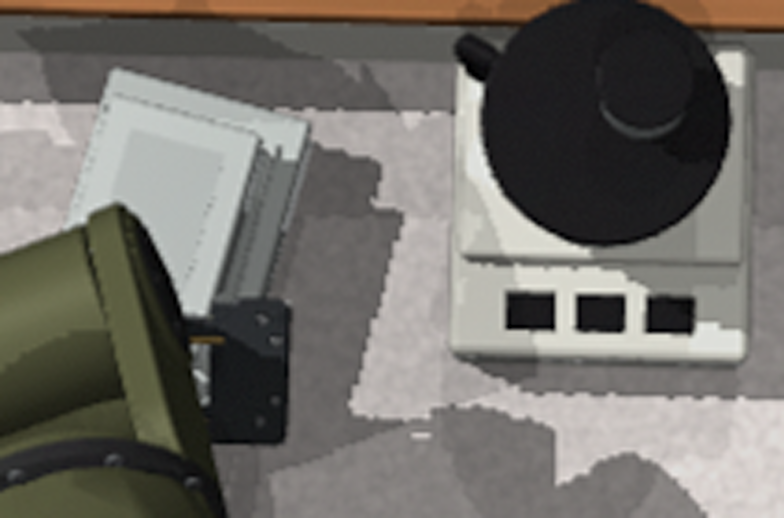

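The right finger missed the corner, so only the left finger pushed and the stack turned further clockwise, with its far corners now at about (197,149) and (249,164). I'll back off, measure again and re-centre.

```bash
python3 -m pendant '[[[-1,0,0],0],[[-2,0,0],0],[[-3,0,0],0],[[-3,0,0],0],[[0,0,3],0],[[0,-2,3],0],[[0,-4,3],0],[[0,-4,3],0],[[0,-4,0],0],[[0,-4,0],0],[[0,0,0],0]]'
python3 - <<'E'
from h import *
c=snap("top","top4.png")
im=cv2.imread("pics/top4.png")[130:270,165:377]
b=cv2.resize(im,None,fx=3.7,fy=3.7,interpolation=cv2.INTER_CUBIC)
cv2.imwrite("pics/top4c.png",b)
E
```

```text
time_s: 11.08
ee_pos: [0.4366, 0.0629, 0.1379]
eef_rot: [3.141, -0.002, -0.033]
force: [-0.4, 0.9, 0.3]
grip_width: 0.0939
grip_force: 0.0
```

View pics/top4c.png

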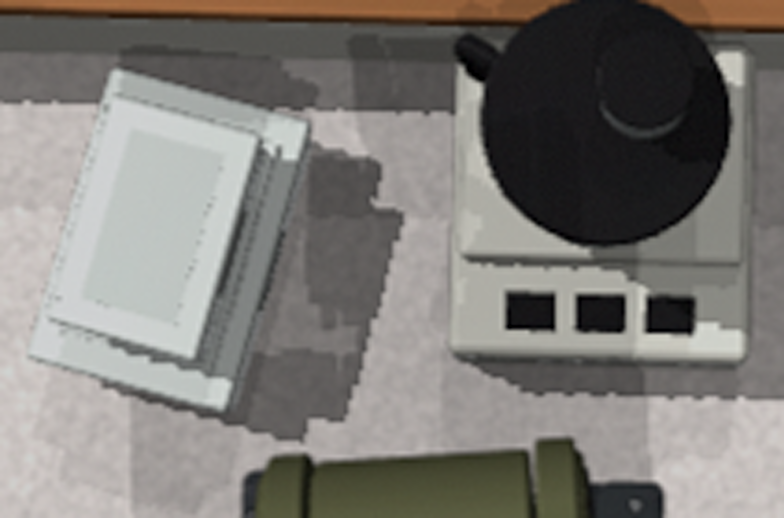

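The stack is clear of the gripper. Its lid corners in the crop are at (117,70), (310,124), (224,412) and (30,357).

Run:
```python
from h import *
c=load("top4")
C=np.array([plane(c,165+x/3.7,130+y/3.7,.045)[:2] for x,y in((117,70),(310,124),(224,412),(30,357))]);print(C,C.mean(0));d=C[0]+C[1]-C[2]-C[3];print(np.arctan2(d[1],d[0]))
```

```text
[[0.6925 0.2519]
 [0.6634 0.15  ]
 [0.5119 0.1939]
 [0.541  0.2957]] [0.6022   0.222875]
-0.2817398126522887
```

```bash
python3 -m pendant '[[[-2,0,2],0],[[-2,2,2],0.121],[[0,2.2,0],0.121],[[0,2.2,0],0.121],[[0,2.2,0],0.121],[[0,2.2,0],0.121],[[0,2.2,0],0.121],[[0,2.2,0],0.121],[[0,2.2,0],0.121],[[0,2.2,0],0.121],[[0,2.2,0],0.121],[[0,2.2,0],0.121],[[0,2.2,0],0.121],[[2,2,0],0.121],[[4,0,0],0],[[4,0,0],0],[[4,0,0],0],[[4,0,0],0],[[3,0,0],0],[[0,0,0],0]]'
```

```text
time_s: 12.8
ee_pos: [0.6097, 0.3497, 0.1748]
eef_rot: [-3.141, 0.001, 1.542]
force: [-0.2, -0.5, 0.4]
grip_width: 0.0944
grip_force: 0.0
```

```bash
python3 -m pendant '[[[0,0,-3.5],0],[[0,0,-3.5],0],[[0,0,-3.5],0],[[0,0,-2.5],0],[[0,0,-1.6],0],[[0,0,0],0],[[0,-1,0],0],[[0,-1,0],0],[[0,-1,0],0],[[0,-0.5,0],0],[[0,-0.5,0],0],[[0,-0.3,0],0],[[0,-0.3,0],0]]'; python3 -m pendant '[[[0,-0.3,0],0],[[0,-0.3,0],0],[[0,-0.3,0],0],[[0,-0.3,0],0],[[0,-0.3,0],0],[[0,-0.3,0],0],[[0,-0.3,0],0],[[0,-0.3,0],0],[[0,-0.3,0],0],[[0,-0.3,0],0],[[0,-0.3,0],0],[[0,-0.3,0],0],[[0,-0.3,0],0],[[0,-0.3,0],0],[[0,-0.3,0],0],[[0,-0.3,0],0],[[0,-0.3,0],0],[[0,-0.3,0],0]]'
python3 - <<'E'
from h import *
c=snap("top","top5.png"); s=snap("scene","scene5.png")
im=cv2.imread("pics/top5.png")[130:270,165:377]
b=cv2.resize(im,(600,396),interpolation=cv2.INTER_CUBIC)
b2=cv2.imread("pics/scene5.png")[180:380,270:450]
cv2.imwrite("pics/c5.png",np.hstack([b[:,:440],cv2.resize(b2,(356,396))]))
E
```

```text
time_s: 13.88
ee_pos: [0.6066, 0.3036, 0.0317]
eef_rot: [3.141, -0.001, 1.544]
force: [0.0, 2.0, 1.0]
grip_width: 0.0938
grip_force: 0.9
time_s: 15.38
ee_pos: [0.6065, 0.2495, 0.0312]
eef_rot: [3.142, 0.0, 1.544]
force: [0.4, 2.6, -0.5]
grip_width: 0.0941
grip_force: 0.8
```

View pics/c5.png

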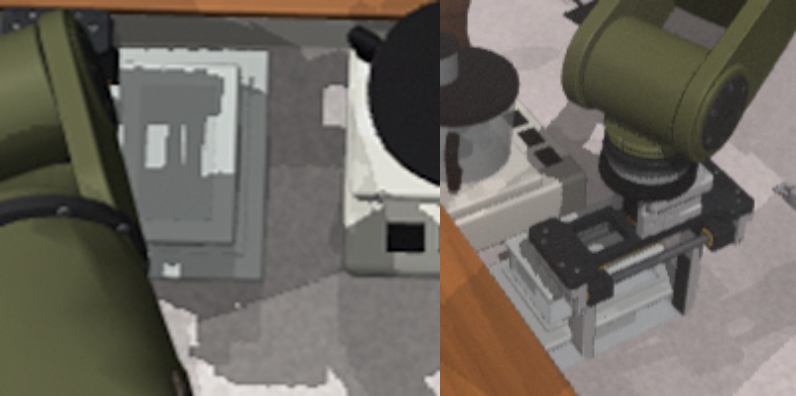

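The stack is now nearly square to the ledge, with about 5 cm left to the processor. I'll keep pushing it sideways.

```bash
python3 -m pendant '[[[0.01,-0.3,0],0],[[0.01,-0.3,0],0],[[0.01,-0.3,0],0],[[0.01,-0.3,0],0],[[0.01,-0.3,0],0],[[0.01,-0.3,0],0],[[0.01,-0.3,0],0],[[0.01,-0.3,0],0],[[0.01,-0.3,0],0],[[0.01,-0.3,0],0],[[0.01,-0.3,0],0],[[0.01,-0.3,0],0],[[0.01,-0.3,0],0],[[0.01,-0.3,0],0],[[0.01,-0.3,0],0],[[0.01,-0.3,0],0],[[0,-0.2,0],0],[[0,-0.1,0],0]]';for i in 1; do python3 -m pendant '[[[0,-0.1,0],0],[[0,-0.1,0],0],[[0,-0.1,0],0]]';python3 -m pendant '[[[0,-0.1,0],0],[[0,-0.1,0],0]]'; done
```

```text
time_s: 16.98
ee_pos: [0.6081, 0.1985, 0.0313]
eef_rot: [3.141, -0.0, 1.544]
force: [0.1, 3.0, 3.4]
grip_width: 0.0936
grip_force: 1.7
time_s: 17.23
ee_pos: [0.6081, 0.1959, 0.0313]
eef_rot: [3.141, -0.0, 1.544]
force: [-0.2, 4.0, 2.8]
grip_width: 0.0937
grip_force: 1.9
time_s: 17.4
ee_pos: [0.608, 0.1944, 0.0313]
eef_rot: [3.141, -0.001, 1.544]
force: [-1.3, 9.9, 3.2]
grip_width: 0.0941
grip_force: 4.8
```

```bash
python3 -m pendant '[[[0,0.5,0],0],[[0,2,0],0],[[0,2,0],0],[[0,0,3.5],0],[[0,0,4],0],[[0,0,4],0],[[0,0,2.5],0],[[-1,0,0],-0.121],[[-1.5,0,0],-0.121],[[-1.5,0,0],-0.121],[[-1.5,0,0],-0.121],[[-1.5,0,0],-0.121],[[-1.5,0,0],-0.121],[[-1.5,-1,0],-0.121],[[-1.5,-1.5,0],-0.121],[[-1.5,-1.5,0],-0.121],[[-1.5,-1.5,0],-0.121],[[0,-1.5,0],-0.121],[[0,-2,0],-0.121],[[0,-2,0],-0.121]]' 0.5; python3 -m pendant '[[[0,0,0],0],[[0,0,0],0]]'
python3 - <<'E'
from h import *
c=snap("top","top6.png")
im=cv2.imread("pics/top6.png")[130:270,200:370]
cv2.imwrite("pics/top6c.png",cv2.resize(im,None,fx=4.2,fy=4.2,interpolation=cv2.INTER_CUBIC))
E
```

```text
time_s: 19.07
ee_pos: [0.4625, 0.1279, 0.1711]
eef_rot: [3.141, 0.001, -0.034]
force: [0.8, 0.2, 0.8]
grip_width: 0.0466
grip_force: 0.0
time_s: 19.23
ee_pos: [0.463, 0.1282, 0.1711]
eef_rot: [3.141, 0.0, -0.029]
force: [0.7, -0.4, -0.5]
grip_width: 0.0467
grip_force: 0.0
```

View pics/top6c.png

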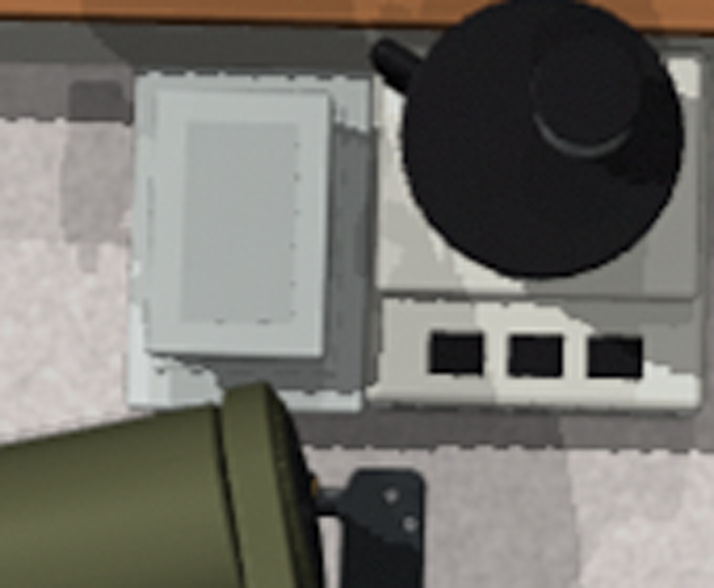

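The stack is beside the processor with a small gap to the ledge. Its lid's far edge is at v≈148 and its near edge at v≈227. Next I'll measure and push it from the front.

```bash
python3 - <<'E'
from h import *
c=load("top6")
for n,q in(("TL",(138,74,.045)),("TR",(372,79,.045)),("BR",(360,410,.045)),("BL",(128,405,.045)),("deckL",(377,292,.072)),("deckR",(698,297,.072)),("frontL",(370,400,.01)),("frontR",(698,409,.01)),("backR",(700,57,.072))):print(n,plane(c,200+q[0]/4.2,130+q[1]/4.2,q[2])[:2])
E
python3 -m pendant '[[[0,0,-3.5],0],[[0,0,-3.5],0],[[0,0,-3.5],0],[[0,0,-2.5],0],[[0,0,-1.2],0],[[0,0,0],0],[[1.5,0,0],0],[[1.5,0,0],0],[[1,0,0],0],[[0.5,0,0],0],[[0.3,0,0],0],[[0.3,0,0],0],[[0.2,0,0],0],[[0,0,0],0]]'
```

```text
TL [0.6948 0.1812]
TR [0.692  0.0727]
BR [0.5382 0.078 ]
BL [0.5408 0.1846]
deckL [0.589  0.0687]
deckR [ 0.5863 -0.0755]
frontL [0.5461 0.0754]
frontR [ 0.5414 -0.0794]
backR [ 0.6955 -0.0772]
time_s: 20.45
ee_pos: [0.5161, 0.1289, 0.0294]
eef_rot: [-3.142, -0.0, -0.029]
force: [-0.3, -0.1, -0.5]
grip_width: 0.0471
grip_force: 0.0
```

```bash
python3 -m pendant '[[[0.3,0,0],0],[[0.2,0,0],0],[[0.2,0,0],0],[[0.2,0,0],0],[[0.2,0,0],0],[[0.2,0,0],0],[[0.2,0,0],0]]';python3 -m pendant '[[[0.2,0,0],0],[[0.2,0,0],0],[[0.1,0,0],0]]';python3 -m pendant '[[[0.1,0,0],0],[[0.1,0,0],0],[[0.1,0,0],0]]';python3 -m pendant '[[[0.1,0,0],0],[[0.1,0,0],0]]'
```

```text
time_s: 21.03
ee_pos: [0.5309, 0.1289, 0.0292]
eef_rot: [-3.142, 0.001, -0.029]
force: [-4.6, 0.9, 3.0]
grip_width: 0.0472
grip_force: 2.2
time_s: 21.28
ee_pos: [0.5361, 0.1288, 0.0292]
eef_rot: [3.142, 0.0, -0.029]
force: [-3.7, 0.9, 1.9]
grip_width: 0.047
grip_force: 1.8
time_s: 21.53
ee_pos: [0.539, 0.1288, 0.0292]
eef_rot: [3.142, 0.0, -0.029]
force: [-8.6, 0.1, 3.6]
grip_width: 0.0472
grip_force: 4.5
time_s: 21.7
ee_pos: [0.5391, 0.1288, 0.0292]
eef_rot: [3.141, 0.005, -0.029]
force: [-24.8, -1.4, 20.2]
grip_width: 0.0469
grip_force: 12.8
```

Flush with the ledge. I'll retract and give one gentle closing push from the left side.

```bash
python3 -m pendant '[[[-0.3,0,0],0],[[-2,0,0],0],[[-3,0,0],0],[[-3,0,0],0],[[0,0,4],0],[[0,0,4],0],[[0,2,4],0.121],[[0,2,2.5],0.121],[[0,2,0],0.121],[[0,2,0],0.121],[[0,2,0],0.121],[[0,2,0],0.121],[[1,0,0],0.121],[[2,0,0],0.121],[[2,0,0],0.121],[[2,0,0],0.121],[[2,0,0],0.121],[[2,0,0],0.121],[[2,0,0],0.121]]' 1; python3 -m pendant '[[[2,0,0],0],[[1,0,0],0],[[0,0,0],0]]'
python3 - <<'E'
from h import *
c=snap("top","top7.png");s=snap("scene","scene7.png")
im=cv2.imread("pics/top7.png")[130:270,200:370];b=cv2.imread("pics/scene7.png")[170:390,240:460]
cv2.imwrite("pics/c7.png",np.hstack([cv2.resize(im,(449,370),interpolation=2),cv2.resize(b,(350,370),interpolation=2)]))
E
```

```text
time_s: 23.28
ee_pos: [0.5893, 0.2474, 0.1715]
eef_rot: [3.141, -0.0, 1.55]
force: [-0.6, 0.8, 0.7]
grip_width: 0.094
grip_force: 0.0
time_s: 23.53
ee_pos: [0.6195, 0.247, 0.1708]
eef_rot: [3.141, 0.0, 1.543]
force: [0.4, -0.7, -0.5]
grip_width: 0.0942
grip_force: 0.0
```

View pics/c7.png

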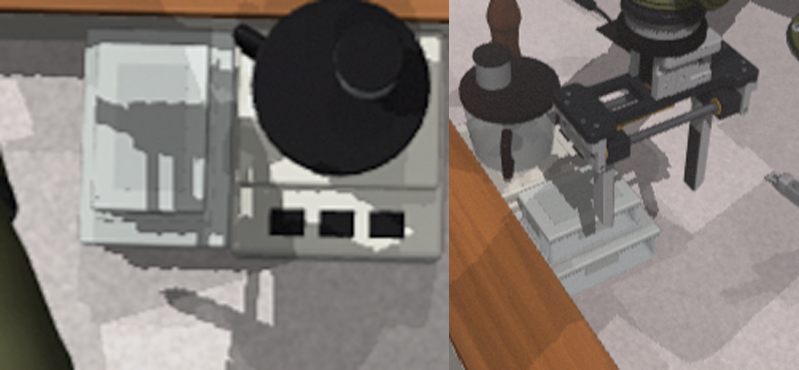

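The stack is flush with the ledge, lower lid front at crop row ≈243, and beside the processor with at most a hairline gap. The upper container still stands inside the rim.

```bash
python3 -m pendant '[[[0.4,0,-3.5],0],[[0,0,-3.5],0],[[0,0,-3.5],0],[[0,0,-2.2],0],[[0,0,-1.2],0],[[0,-1,0],0],[[0,-1,0],0],[[0,-1,0],0],[[0,-0.5,0],0],[[0,-0.5,0],0],[[0,-0.3,0],0],[[0,-0.2,0],0],[[0,-0.2,0],0],[[0,-0.1,0],0]]'; python3 -m pendant '[[[0,-0.1,0],0],[[0,-0.1,0],0]]'; python3 -m pendant '[[[0,-0.1,0],0],[[0,-0.1,0],0]]'
```

```text
time_s: 24.8
ee_pos: [0.622, 0.1994, 0.0326]
eef_rot: [3.142, -0.0, 1.544]
force: [-0.2, -0.6, 0.5]
grip_width: 0.0937
grip_force: 0.0
time_s: 24.97
ee_pos: [0.622, 0.1976, 0.0324]
eef_rot: [-3.142, 0.0, 1.544]
force: [0.7, 0.1, 0.7]
grip_width: 0.0938
grip_force: 0.0
time_s: 25.13
ee_pos: [0.622, 0.1955, 0.0324]
eef_rot: [-3.141, 0.0, 1.544]
force: [0.4, -0.3, -0.1]
grip_width: 0.0944
grip_force: 0.0
```

```bash
python3 -m pendant '[[[0,-0.1,0],0],[[0,0,0],0]]'; python3 -m pendant '[[[0,-0.07,0],0],[[0,0,0],0]]'; python3 -m pendant '[[[0,-0.05,0],0],[[0,0,0],0]]'
```

```text
time_s: 25.3
ee_pos: [0.622, 0.1944, 0.0325]
eef_rot: [-3.142, -0.0, 1.544]
force: [-0.3, -0.1, 0.4]
grip_width: 0.094
grip_force: 0.0
time_s: 25.47
ee_pos: [0.6219, 0.194, 0.0325]
eef_rot: [-3.141, -0.0, 1.544]
force: [-1.4, 3.3, -0.2]
grip_width: 0.0939
grip_force: 1.4
time_s: 25.63
ee_pos: [0.6219, 0.1939, 0.0325]
eef_rot: [-3.142, -0.001, 1.544]
force: [-0.4, 4.6, -0.4]
grip_width: 0.0941
grip_force: 2.8
```

```bash
python3 -m pendant '[[[0,-0.07,0],0],[[0,0,0],0]]'; python3 -m pendant '[[[0,-0.05,0],0],[[0,0,0],0]]'; python3 -m pendant '[[[0,0.3,0],0],[[0,2,0],0],[[0,2,0],0],[[0,2,0],0],[[0,0,4],0],[[0,0,4],0],[[0,0,4],0],[[-2,0,2],0],[[-3,3,0],0],[[-3,3,0],0],[[-3,3,0],0],[[-3,3,0],0],[[0,3,0],0],[[0,0,0],0]]'
python3 - <<'E'
from h import *
c=snap("top","top8.png");s=snap("scene","scene8.png")
im=cv2.imread("pics/top8.png")[125:265,200:370];b=cv2.imread("pics/scene8.png")[190:390,270:450]
d=cv2.imread("pics/top8.png")[150:370,100:580]
v=np.hstack([cv2.resize(im,(450,370),interpolation=2),cv2.resize(b,(333,370),interpolation=2)])
cv2.imwrite("pics/c8.png",np.vstack([v,cv2.copyMakeBorder(cv2.resize(d,(480,220)),0,0,0,303,0)]))
E
```

```text
time_s: 25.8
ee_pos: [0.6219, 0.1934, 0.0325]
eef_rot: [-3.142, -0.001, 1.544]
force: [-1.1, 6.8, -0.6]
grip_width: 0.0941
grip_force: 3.1
time_s: 25.97
ee_pos: [0.6218, 0.1929, 0.0325]
eef_rot: [-3.141, -0.001, 1.544]
force: [-0.1, 6.0, -0.8]
grip_width: 0.0941
grip_force: 3.3
time_s: 27.13
ee_pos: [0.4822, 0.4071, 0.1728]
eef_rot: [3.141, -0.001, 1.548]
force: [-0.6, -0.3, 0.2]
grip_width: 0.0939
grip_force: 0.0
```

View pics/c8.png

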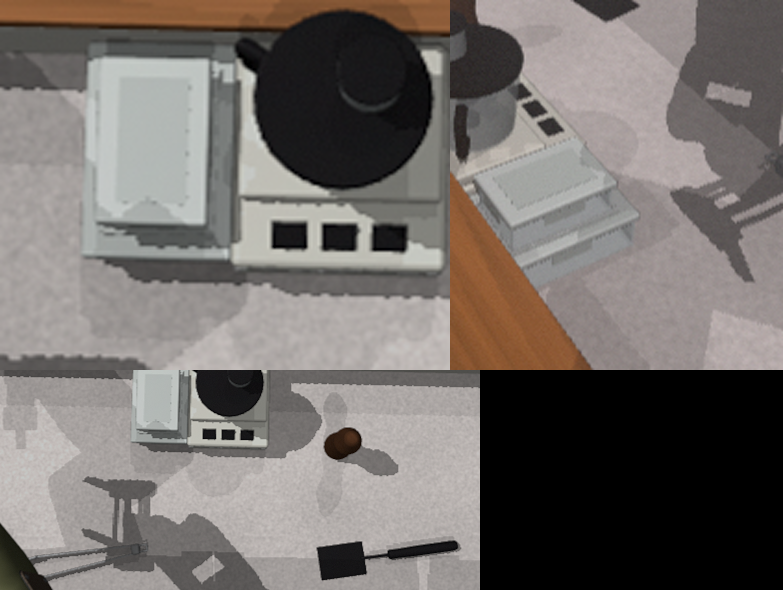

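The final view shows the stack flush to the ledge and the processor's side, and the upper container is seated. The mill, spatula and tongs are where they were. One last numeric check of the front edges before handing in.

Run:
```python
from h import *
def edge(f,u0,u1,v0,v1,z):
    c=load(f);g=cv2.GaussianBlur(c["color"],(3,3),0).astype(float).sum(2);us=np.arange(u0,u1);P=[]
    for u in us:
        d=np.abs(np.diff(g[v0:v1,u]));i=d.argmax();P.append(plane(c,float(u),v0+i+.5,z)[:2])
    P=np.array(P);k=np.polyfit(P[:,1],P[:,0],1)
    for _ in range(4):
        r=np.abs(P[:,0]-np.polyval(k,P[:,1]));P2=P[r<max(.0015,np.median(r)*2)];k=np.polyfit(P2[:,1],P2[:,0],1)
    print(f,z,k.round(4),len(P2))
for f in("top2","top7","top8"): edge(f,292,364,220,232,.006)
for f in("top7","top8"): edge(f,234,284,215,226,.045); edge(f,236,284,138,147,.045)
```

```text
top2 0.006 [-0.026  0.548] 72
top7 0.006 [-0.067  0.548] 72
top8 0.006 [-0.0164  0.5486] 72
top7 0.045 [0.0434 0.5437] 46
top7 0.045 [0.0044 0.6982] 42
top8 0.045 [0.0434 0.5437] 46
top8 0.045 [0.0043 0.6982] 42
```

Run:
```python
from h import *
for f in("top2","top6","top8"):
    c=load(f);m=(c["color"].max(2)<60).astype(np.uint8);m[:204]=0;m[225:]=0;m[:,:295]=0;m[:,365:]=0
    n,_,s,ce=cv2.connectedComponentsWithStats(m)
    P=np.array(sorted([plane(c,*ce[i],.06)[:2] for i in range(1,n) if s[i,4]>30],key=lambda p:p[1]))
    print(f,P.tolist(),np.polyfit(P[:,1],P[:,0],1).round(4))
```

```text
top2 [[0.5616, -0.0374], [0.5621, -0.0018], [0.5632, 0.0349]] [0.0222 0.5623]
top6 [[0.5614, -0.038], [0.5619, -0.0022], [0.5629, 0.0341]] [0.0208 0.5621]
top8 [[0.5617, -0.0392], [0.5621, -0.0031], [0.563, 0.0329]] [0.018  0.5623]
```

The pads suggest the side push may have turned the processor by about 4 mrad. I'll give it one gentle re-seat push.

```bash
python3 -m pendant '[[[-2,0,0],0],[[-2,-3,0],-0.121],[[-2,-3,0],-0.121],[[0,-3,0],-0.121],[[0,-3,0],-0.121],[[0,-3,0],-0.121],[[0,-3,0],-0.121],[[0,-3,0],-0.121],[[0,-3,0],-0.121],[[0,-3,0],-0.121],[[0,-3,0],-0.121],[[0,-3,0],-0.121],[[0,-3,0],-0.121],[[0,-3,0],-0.121],[[0,-2,0],0],[[0,0,0],0]]'; python3 -m pendant '[[[0,0,-3.5],0],[[0,0,-3.5],0],[[0,0,-3.5],0],[[0,0,-2.1],0],[[0,0,-1],0],[[0,0,0],0],[[0,0,0],0]]'
```

```text
time_s: 28.57
ee_pos: [0.4238, -0.0108, 0.1726]
eef_rot: [3.141, -0.0, -0.034]
force: [-0.1, 0.2, -0.5]
grip_width: 0.0943
grip_force: 0.0
time_s: 29.15
ee_pos: [0.424, -0.0074, 0.0366]
eef_rot: [3.142, 0.001, -0.029]
force: [0.1, 0.3, -0.3]
grip_width: 0.0941
grip_force: 0.0
```

```bash
python3 -m pendant '[[[2,0,0],0],[[2.5,0,0],0],[[2.5,0,0],0],[[1.5,0,0],0],[[0.8,0,0],0],[[0.5,0,0],0],[[0.2,0,0],0],[[0.1,0,0],0],[[0,0,0],0]]'; python3 -m pendant '[[[0.1,0,0],0],[[0.1,0,0],0]]';python3 -m pendant '[[[0.1,0,0],0],[[0.1,0,0],0]]'
```

```text
time_s: 29.9
ee_pos: [0.5248, -0.0071, 0.0367]
eef_rot: [3.142, 0.0, -0.029]
force: [0.0, 0.1, 0.0]
grip_width: 0.0941
grip_force: 0.0
time_s: 30.07
ee_pos: [0.5269, -0.0071, 0.0366]
eef_rot: [3.142, 0.0, -0.029]
force: [-0.0, 0.2, -0.4]
grip_width: 0.094
grip_force: 0.0
time_s: 30.23
ee_pos: [0.5292, -0.0071, 0.0366]
eef_rot: [3.142, -0.0, -0.029]
force: [-0.6, 0.3, -1.1]
grip_width: 0.094
grip_force: 0.0
```

```bash
python3 -m pendant '[[[0.1,0,0],0],[[0,0,0],0]]'; python3 -m pendant '[[[0.08,0,0],0],[[0,0,0],0]]'; python3 -m pendant '[[[0.06,0,0],0],[[0,0,0],0]]'
```

```text
time_s: 30.4
ee_pos: [0.53, -0.0071, 0.0365]
eef_rot: [-3.142, 0.001, -0.029]
force: [-2.6, -0.1, 1.9]
grip_width: 0.0941
grip_force: 1.4
time_s: 30.57
ee_pos: [0.5301, -0.0071, 0.0364]
eef_rot: [3.142, 0.002, -0.028]
force: [-8.7, -1.1, 6.3]
grip_width: 0.094
grip_force: 4.3
time_s: 30.73
ee_pos: [0.5301, -0.007, 0.0364]
eef_rot: [3.142, 0.004, -0.028]
force: [-14.1, -1.1, 10.4]
grip_width: 0.094
grip_force: 6.7
```

It's hard against the ledge at the same depth as before, so it was flat all along. I'll retreat and hand in.

```bash
python3 -m pendant '[[[-0.5,0,0],0],[[-2,0,0],0],[[-3,0,0],0],[[-3,0,0],0],[[0,0,3],0],[[0,0,3],0],[[0,0,3],0],[[0,0,0],0],[[0,0,0],0],[[0,0,0],0]]'
python3 - <<'E'
from h import *
c=snap("top","top9.png");a=load("top8")["color"].astype(int);d=np.abs(c["color"].astype(int)-a).sum(2)
print("stack change",(d[135:215,225:285]>90).sum())
print(ctrl.hand_in())
E
```

```text
time_s: 31.57
ee_pos: [0.4463, -0.0071, 0.1259]
eef_rot: [-3.142, 0.0, -0.029]
force: [0.1, -0.6, 0.1]
grip_width: 0.0944
grip_force: 0.0
stack change 546
the job is handed in; nothing more can be done
None
```

I handed the job in at about 32 s: the processor is flat against the ledge and the stack is flat against both the ledge and the processor's side, with the upper container in place and the tongs, spatula and mill unmoved when last viewed; my first push on the stack missed with one finger and turned it before I corrected it, and my last image comparison over the stack showed a change I didn't look into.

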